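# Press a denture flask shut in the locking clamp and free it

## Robot

A 6-joint arm with a two-finger parallel gripper is mounted at the origin on the work surface. World frame = base frame: x ahead of the robot, y to its left, z up, the work surface at z = 0. Lengths are in mm, angles in rad, forces in N, time in s.
With the tool pointing down it reaches from about 350 to 725 mm from the base axis. Payload 6 kg.
Tool frame: the origin (TCP) lies on the centre line of the jaws, within the pads' length; the fingertips stand ctrl.tip_reach ahead of it and the grasp point (between the pads) lies 5 mm behind it (ctrl.tip_reach is the distance from the TCP to the fingertips, in mm); y points along the fingers, z is the direction in which the jaws open and shut, and the axes are right-handed (so a half turn about y gives the same grasp; the last joint's range is limited). The gripper opens to 85 mm and grips with 20 to 120 N. Pads are 22 mm wide; open, the fingers measure 114 mm over their backs; the gripper's body (76 mm by 85 mm) begins 54 mm behind the grasp point. The pads swing forward as they close: fully open they stand 13 mm farther back than shut.
Start: joints at [1.647, 0.04, 0.085, 0, -1.615, -0.334], TCP at [152.947, 580.157, 245.261] pointing down, gripper open.
Joint ranges: [-2.56, 2.56], [-1.29, 2.01], [-1.08, 1.49], [-3.29, 1.98], [-2.81, -0.18], [-2.99, 2.99]. Speed limits (rad/s): [2.57, 2.57, 3.01, 3.14, 3.14, 3.14].

## Interface

Orientations are given as a 3x3 rotation matrix whose columns are the frame's x, y, z axes.
In Python, from station import state, eyes, workorder, ctrl gives the robot as it stands.
- The arm moves only by the shell command python3 -m creep 'ROWS'. ROWS is text: rows parted by semicolons, each of 7 numbers parted by spaces: the opening in per cent of the stroke, from 0 (shut) to 100 (fully open), then the shift along the tool's x, y, z in cm, then the turn, a rotation vector about the tool's x, y, z in rad. In form: jaw x y z wx wy wz; .... A call has 1 to 8 rows; each row is the pose to reach, as a shift and turn from the pose commanded when the call began, along the tool's axes at that moment; what a row does not reach only later rows make up. A row lasts 1/12 s, in which the tool goes at most 41.7 mm and 7.16 degrees, less where a joint would pass 70% of its speed; a pose out of reach is approached as far as the arm can. A call with a gripper value outside its range is refused whole. The fingers move at their own pace and stop on an object; the grip force is fixed at half the most. Time passes only in rows, so rows that repeat a pose let the fingers close. It gives the time, the measured TCP pose, the force and the opening at its end, in the units of the state.
- state(): the state, without advancing time (a new reading comes with each control period).
- eyes.snapshot(name): name is "side" or "top"; returns (picture, depth): 420x560x3 uint8, blue, green, red; 420x560 float32, mm along the optical axis (not along the pixel's ray), 0 where there is no reading.
- eyes.get_calibration(name): a dict with "mtx" (3x3 intrinsics, pixels), "D" ([k1, k2, p1, p2, k3] as OpenCV has them; the pictures are not rectified), "R" (3x3) and "t" (3): a world point X has camera coordinates R X + t. Camera axes: x right, y down, z forward; pixel columns grow to the right and rows downward; lengths in mm; the calibration is good to about 2 mm. A picture is of the moment at which its call begins. get_calibration takes no time and is no camera call.
- workorder.hand_in(): hands the job in, once; it reports no verdict.
The state is a dict: "time": time; "joint_positions": joint angles; "qd": joint speeds; "joint_torque": joint torques, N m; "tool_pos": TCP position; "orientation": TCP orientation; "ft_force": force on the tool from outside, world axes, zero at the start; "ft_torque": the same for the moment, N m; "grip_width": opening from 0.0 (shut) to 1.0 (fully open).
Only numpy, scipy, OpenCV 4.12 (cv2) and the standard library are available. Lean on these libraries where they do the work, as an engineer would, in place of code of your own. Each camera call takes 0.05 s, during which the arm holds its last target.

## Task

Load the aluminium flask whose two halves still stand a few millimetres apart into the locking clamp: set it on the front of the clamp's bed and push it gently between the rails until it is fully home against the back stop. Press the clamp's handle down, without forcing it, until it locks over centre by itself with the flask pressed shut, then take the hand off the handle and press the release lever lightly so that the clamp springs fully open and the shut flask is left free where it stands. Leave the other things on the bench alone.

Things in the scene. Friction and masses are not known exactly. Their poses are not given: they have to be found in the camera images.
- clamp: Locking clamp, fixed. Origin: on the bench under the jaw pivot; x from mouth (-x) to handle (+x), z up, mid-plane y = 0. Bed 92 mm wide, top z = 12 mm, x = -200 to 66 mm. Rails 8 mm high, 62.4 mm apart, x = -97 to -25, flaring to 80 mm at x = -117. The open jaw's foot hangs at x = -80 to -58, z = 103: set the flask down in front of it (centre near x = -158), then push it in from behind, low down.
- seat (a point): On the bed top, clamp frame (-70, 0, 12) mm: the flask's origin is within 6 mm of here along x when it is home (just where depends on how the stop is set).
- back_stop: Stop between the rails: a fixed steel block carrying on a screw a steel stop plate 44 mm wide, z = 13 to 43 mm. Origin = the clamp's. The plate's face, set by an earlier user, lies anywhere from clamp x = -31 to -19 mm; this is not reported: home must be felt. Sliding the flask takes 3 to 8 N; at the stop the push rises steeply. Over 25 N on it is a fault.
- handle: Steel handle with toggle link and release lever, 24 mm wide, standing open under a light spring. Origin on its pivot. Pressing takes about 3 N at first, 7 to 12 N while the flask's halves are driven together (pad z 142 to 115 mm), nothing at dead centre (pad z 110), then a hard stop just below, where it is locked and stays down by itself. Over 30 N on handle or lever is a fault.
- handle_pad (a point): Top of the handle's rubber thumb grip (54 mm long, 24 mm wide, along the handle), 28 mm from the handle's end. Clamp frame x, z (mm): open (94, 183); then on the way down (107, 160), (113, 142), (115, 125), dead centre (112, 110), locked (112, 106). y = 0.
- release_tip (a point): Top of the release lever's thumb plate (30 x 22 mm) behind the handle's end. Clamp frame x, z (mm): open (147, 204); locked (166, 88). When locked, 8 to 12 mm down (2 to 8 N) it pries the toggle back over centre and the handle and jaw spring open, rising as the finger leaves (back off up and to +x). Its own stop is about 18 mm down.
- toggle (a joint): Angle of the toggle link in the handle, rad: 0 clamp fully open, 1.115 dead centre, 1.145 locked against the stop.
- release (a joint): Release lever, rad: 0 at rest, up to 0.30 pressed down; springs back.
- flask: Two-part aluminium flask, 90 (x) x 60 (y) mm, 44 mm high when shut, 0.5 to 0.75 kg; each half 22 mm high, same outline. Lies on the bench; origin at the centre of its underside, x along its length. Either end may go in first.
- flask_lid (a joint): Gap between the flask's halves, m: starts at 0.0045 to 0.006, 0 when metal meets metal. Its tight guide pins take about 14 N to press together and hold it where it is.
- cast: Plaster cast of a dental arch, about 75 x 62 x 30 mm; bystander.
- spare_half: A single lower flask half with plaster and three short pins, 90 x 60 x 22 mm, no upper half; bystander.
- glue: Small white bottle, 34 mm across, 85 mm high; bystander.
- bowl: Rubber mixing bowl, 116 mm across; bystander.
- stone_jar: Cream jar, 72 mm across, 85 mm high; bystander.
- tool_pot: Pot of brushes and instruments, 72 mm across; bystander.
- wax_knife: Wax spatula 170 mm long lying on the bench; bystander.
Mind the look-alikes: they are no part of the job. Leave any black or brown look-alike of the flask alone.

How it is judged:
By the outcome, as a careful person would: the job done as asked, in the order asked, and still so for the second after the job is handed in, with the robot touching nothing.
It also fails if it takes over 72 s, if anything falls off the work surface, if the arm or the gripper's body presses on something with over 40 N, if the wrist force passes 120 N, or if a joint passes its speed limit or range.

## Working session

There is one attempt and no reset: what is moved stays moved. The work goes in short steps, Python scripts to look and compute and a shell command to move; the robot and the scene stay as the last step left them, time stands still between calls to the robot, and variables do not carry over. Pictures are saved under pics/ and viewed, and the job is handed in when it is done.

```bash
ls; mkdir -p pics
python3 - <<'E'
from station import state, eyes, workorder, ctrl
import cv2,numpy as np
print(state()); print(ctrl.tip_reach)
for n in ("side","top"):
    p,d=eyes.snapshot(n); cv2.imwrite(f"pics/{n}0.png",p); np.savez(f"pics/{n}0.npz",p=p,d=d)
    c=eyes.get_calibration(n); print(n,c)
E
```

```text
pics
{'time': 0.0, 'joint_positions': array([ 1.64669728e+00,  4.08190784e-02,  8.38019659e-02, -4.74812401e-04,
       -1.61550620e+00, -3.33743960e-01]), 'qd': array([-0.00017152,  0.00102124, -0.00199135, -0.0014353 , -0.00192707,
       -0.00092173]), 'joint_torque': array([-7.86148685e-04, -3.68207717e+01,  3.47407079e+01,  6.93203062e+00,
       -5.58579981e-03,  1.37513484e-05]), 'tool_pos': array([152.80967612, 579.89583997, 244.26767626]), 'orientation': array([[-9.66947576e-01, -3.42017968e-04, -2.54975033e-01],
       [ 2.54975235e-01, -1.75798471e-03, -9.66945985e-01],
       [-1.17529308e-04, -9.99998396e-01,  1.78708517e-03]]), 'ft_force': array([-0.23761715,  0.91359257,  0.00119727]), 'ft_torque': array([ 0.02103578, -0.02490847, -0.06423229]), 'grip_width': 0.9992915482219138}
14.0
side {'mtx': array([[399.99425596,   0.        , 277.47042444],
       [  0.        , 399.99425596, 209.0956702 ],
       [  0.        ,   0.        ,   1.        ]]), 'D': array([0.00218692, 0.        , 0.        , 0.        , 0.        ]), 'R': array([[ 0.90447644, -0.42595385, -0.02203827],
       [-0.25195189, -0.49187862, -0.83341206],
       [ 0.34415493,  0.75935416, -0.5522125 ]]), 't': array([-543.16629119,  234.00312632, 1162.7752266 ])}
top {'mtx': array([[386.72281071,   0.        , 280.76180462],
       [  0.        , 386.72281071, 205.67357995],
       [  0.        ,   0.        ,   1.        ]]), 'D': array([0.00856863, 0.        , 0.        , 0.        , 0.        ]), 'R': array([[ 0.0924993 , -0.99569652,  0.00568563],
       [-0.97408619, -0.09167239, -0.2067662 ],
       [ 0.2063976 ,  0.01358744, -0.97837386]]), 't': array([ -72.20476958,  581.32933809, 1122.74885503])}
```

View pics/side0.png

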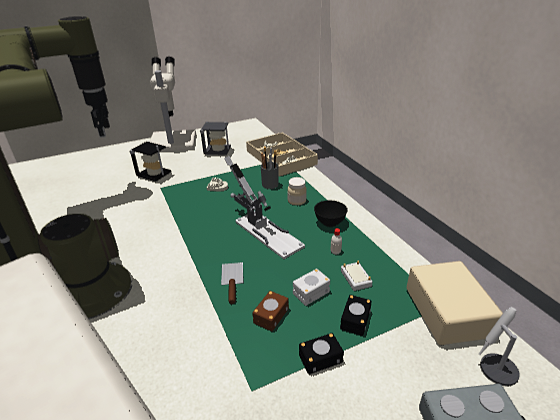

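View pics/top0.png

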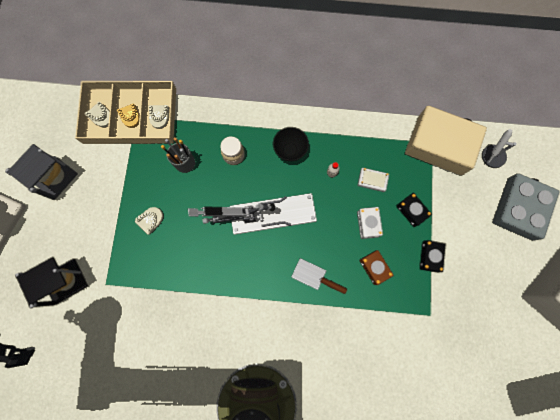

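The side view shows the grey clamp with its mouth facing the viewer; the bed end is at about (285,245). In the top view the bed runs from (317,205) to (231,222), with the handle to the left at (195,212).

Flask candidates in the top view:
- Aluminium flask at (370,222)
- Single half with plaster at (374,180), which is the spare
- Brown one at (377,267)
- Black ones at (414,210) and (433,256)

The one at (370,222) fits the description. I'll confirm it in a crop.

```bash
cat > h.py <<'E'
import cv2,numpy as np
from station import state,eyes,ctrl
def cal(n):
    c=eyes.get_calibration(n); return c["mtx"],c["D"],c["R"],c["t"]
def ray(n,uv,z):
    K,D,R,t=cal(n); uv=np.atleast_2d(np.array(uv,float))
    q=cv2.undistortPoints(uv[:,None],K,D)[:,0]
    d=np.c_[q,np.ones(len(q))]@R; o=-R.T@t
    return o+d*((z-o[2])/d[:,2])[:,None]
def proj(n,X):
    K,D,R,t=cal(n); return cv2.projectPoints(np.atleast_2d(np.array(X,float)),cv2.Rodrigues(R)[0],t,K,D)[0][:,0]
def pts(n,d):
    K,D,R,t=cal(n); h,w=d.shape
    u=np.stack(np.meshgrid(np.arange(w),np.arange(h)),-1).reshape(-1,1,2).astype(float)
    q=cv2.undistortPoints(u,K,D)[:,0]; P=np.c_[q,np.ones(len(q))]*d.reshape(-1,1)
    return ((P-t)@R).reshape(h,w,3)
E
python3 - <<'E'
from h import *
a=np.load("pics/side0.npz")["p"];b=np.load("pics/top0.npz")["p"]
A=cv2.resize(a[255:315,275:355],None,fx=5,fy=5,interpolation=cv2.INTER_CUBIC)
B=cv2.resize(b[160:240,340:400],None,fx=5,fy=5,interpolation=cv2.INTER_CUBIC)
o=np.zeros((400,720,3),np.uint8);o[:300,:400]=A;o[:400,410:710]=B
cv2.imwrite("pics/flask.png",o)
C=cv2.resize(b[185:245,180:325],None,fx=5,fy=5,interpolation=cv2.INTER_CUBIC)
cv2.imwrite("pics/clamp.png",C)
cv2.imwrite("pics/clampside.png",cv2.resize(a[145:260,205:315],None,fx=5,fy=5,interpolation=cv2.INTER_CUBIC))
E
```

```text
(no output)
```

View pics/flask.png

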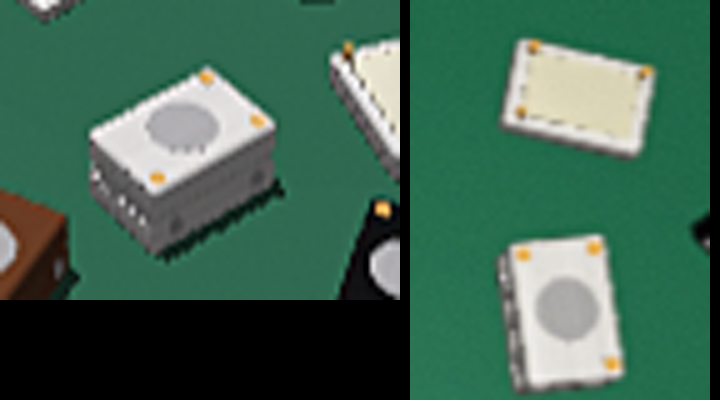

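View pics/clamp.png

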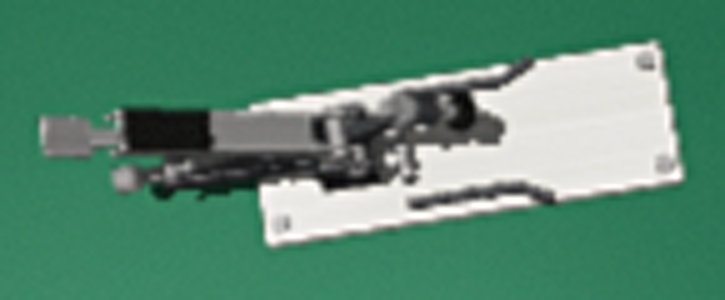

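View pics/clampside.png

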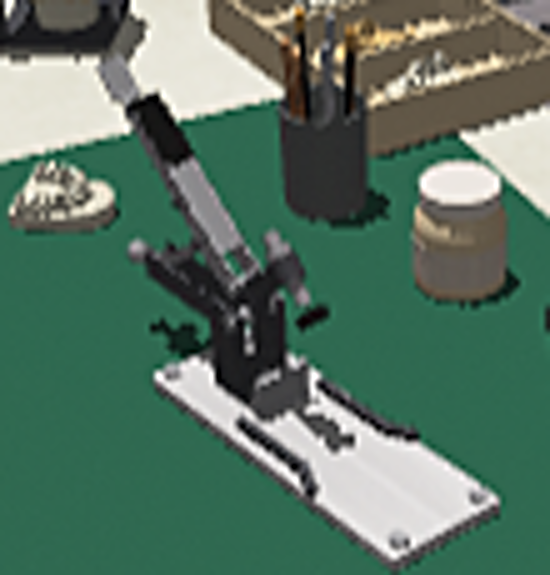

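The crop confirms that the silver flask at top (370,222) has two halves and a dark gap line. The one at (374,180) is the single half with plaster. Next I'll measure poses.

Run:
```python
from h import *
f=np.load("pics/top0.npz");p,d=f["p"],f["d"]
P=pts("top",d)
g=cv2.cvtColor(p,cv2.COLOR_BGR2HSV)
def mask(roi,lo,smax=60):
    m=((g[...,2]>lo)&(g[...,1]<smax)).astype(np.uint8); k=np.zeros_like(m);x0,y0,x1,y1=roi;k[y0:y1,x0:x1]=1
    return m*k
# flask
roi=(350,200,390,245)
z=P[205:240,355:385,2]; print("flask depth z hi",np.percentile(z,[50,80,90]))
for name,roi,zt,lo in (("flask",roi,49.5,120),("bed",(225,190,322,240),12,150)):
    m=mask(roi,lo,90); c=max(cv2.findContours(m,0,2)[0],key=cv2.contourArea)
    h=cv2.convexHull(c)[:,0]
    W=ray("top",h,zt)[:,:2].astype(np.float32)
    r=cv2.minAreaRect(W); b=cv2.boxPoints(r); print(name,r,b.round(1).tolist())
    big=cv2.minAreaRect(h.astype(np.float32)); print(cv2.boxPoints(big).round(1).tolist())
# handle pad black, release plate
for uv in((200,211),(203,213),(213,211),(233,211)): print(uv,P[uv[1],uv[0]].round(1))
# side view, bed & flask
f=np.load("pics/side0.npz");p,d=f["p"],f["d"];P=pts("side",d);g=cv2.cvtColor(p,cv2.COLOR_BGR2HSV)
for name,roi,zt,lo in (("bed",(232,210,308,260),12,170),("flask",(290,265,333,300),49.5,185)):
    m=mask(roi,lo,60); c=max(cv2.findContours(m,0,2)[0],key=cv2.contourArea); h=cv2.convexHull(c)[:,0]
    W=ray("side",h,zt)[:,:2].astype(np.float32); r=cv2.minAreaRect(W); print("side",name,r,cv2.boxPoints(r).round(1).tolist())
```

```text
flask depth z hi [46.02721242 50.42425363 51.78474468]
flask ((563.1067504882812, -293.8302917480469), (91.41278839111328, 68.97640228271484), 10.291884422302246) [[512.0, -268.1000061035156], [524.2999877929688, -335.8999938964844], [614.2000122070312, -319.6000061035156], [601.9000244140625, -251.6999969482422]]
[[357.20001220703125, 208.39999389648438], [379.3999938964844, 206.0], [382.70001220703125, 235.39999389648438], [360.3999938964844, 237.8000030517578]]
bed ((569.7122192382812, 6.1258087158203125), (91.57039642333984, 267.2893981933594), 14.509212493896484) [[491.8999938964844, 124.0], [558.9000244140625, -134.6999969482422], [647.5, -111.80000305175781], [580.5999755859375, 147.0]]
[[228.60000610351562, 205.89999389648438], [312.0, 192.60000610351562], [316.3999938964844, 220.5], [233.10000610351562, 233.8000030517578]]
(200, 211) [523.8 197.6 186.3]
(203, 213) [519.4 189.2 184.5]
(213, 211) [527.4 162.9 184.3]
(233, 211) [540.9 114.9 139.2]
side bed ((569.9296875, 8.83831787109375), (92.64442443847656, 267.57373046875), 14.3064603805542) [[492.0, 127.0], [558.0999755859375, -132.1999969482422], [647.9000244140625, -109.4000015258789], [581.7999877929688, 149.89999389648438]]
side flask ((563.9940185546875, -296.52276611328125), (87.00240325927734, 56.699310302734375), 10.894813537597656) [[515.9000244140625, -276.8999938964844], [526.5999755859375, -332.6000061035156], [612.0999755859375, -316.1000061035156], [601.4000244140625, -260.5]]
```

```bash
cat >> h.py <<'E'
from scipy.spatial.transform import Rotation as Ro
YC=104.4; ux=np.array([np.cos(np.radians(YC)),np.sin(np.radians(YC)),0]); uy=np.array([-ux[1],ux[0],0]); C0=np.array([553.1,72.4,0])
def c2w(p): p=np.array(p,float); return C0+p[0]*ux+p[1]*uy+np.array([0,0,p[2]])
def w2c(w): e=np.array(w)-C0; return np.array([e@ux,e@uy,e[2]])
def Rt(yaw,tilt=0,ax=None):
    """tool z at yaw, y down; then tilt (deg) about world axis ax"""
    a=np.radians(yaw); z=np.array([np.cos(a),np.sin(a),0]); y=np.array([0,0,-1.]); R=np.c_[np.cross(y,z),y,z]
    return Ro.from_rotvec(np.radians(tilt)*np.array(ax)).as_matrix()@R if tilt else R
def plan(pos,R):
    s=state(); R0=s["orientation"]
    print("t",round(s["time"],2),"from clamp",w2c(s["tool_pos"]).round(1),"world",s["tool_pos"].round(1),"F",s["ft_force"].round(1),"g",round(s["grip_width"],3))
    print("row cm",(R0.T@(np.array(pos)-s["tool_pos"])/10).round(2),"rv",Ro.from_matrix(R0.T@R).as_rotvec().round(3))
E
python3 - <<'E'
from h import *
plan([564,-297.3,240],Rt(-79.6))
E
```

```text
t 0.1 from clamp [591.1 261.5 244.4] world [152.8 579.9 244.4] F [0.4 0.4 0. ] g 1.001
row cm [-62.12   0.56  74.34] rv [-0.002 -0.439  0.   ]
```

```bash
python3 -m creep '100 -62.1 0 74.3 0 -0.44 0;100 -62.1 0 74.3 0 -0.44 0;100 -62.1 0 74.3 0 -0.44 0;100 -62.1 0 74.3 0 -0.44 0;100 -62.1 0 74.3 0 -0.44 0;100 -62.1 0 74.3 0 -0.44 0;100 -62.1 0 74.3 0 -0.44 0;100 -62.1 0 74.3 0 -0.44 0'; python3 -c "
from h import *
plan([564,-297.3,240],Rt(-79.6))"
```

```text
time: 0.77
tool_pos: [294.6, 276.4, 245.1]
orientation: [[-0.983, -0.0, 0.182], [-0.182, 0.0, -0.983], [0.0, -1.0, -0.0]]
ft_force: [1.2, 0.9, -0.0]
grip_width: 1.0
t 0.77 from clamp [261.9 199.6 245.1] world [294.6 276.4 245.1] F [ 1.2  0.9 -0. ] g 1.0
row cm [-16.04   0.49  61.32] rv [0.    0.002 0.   ]
```

```bash
python3 -m creep '100 -16 0.5 61.3 0 0 0;100 -16 0.5 61.3 0 0 0;100 -16 0.5 61.3 0 0 0;100 -16 0.5 61.3 0 0 0;100 -16 0.5 61.3 0 0 0;100 -16 0.5 61.3 0 0 0;100 -16 0.5 61.3 0 0 0;100 -16 0.5 61.3 0 0 0'; python3 -c "
from h import *
plan([564,-297.3,140],Rt(-79.6))"
```

```text
time: 1.43
tool_pos: [435.9, -25.8, 242.7]
orientation: [[-0.983, 0.001, 0.181], [-0.181, 0.0, -0.983], [-0.001, -1.0, -0.0]]
ft_force: [1.8, 1.7, 0.2]
grip_width: 0.998
t 1.43 from clamp [-66.  138.  242.7] world [435.9 -25.8 242.7] F [1.8 1.7 0.2] g 0.998
row cm [-7.67 10.26 29.03] rv [ 0.     0.001 -0.001]
```

```bash
python3 -m creep '100 -7.7 0 29 0 0 0;100 -7.7 0 29 0 0 0;100 -7.7 0 29 0 0 0;100 -7.7 0 29 0 0 0;100 -7.7 0 29 0 0 0;100 -7.7 5 29 0 0 0;100 -7.7 8 29 0 0 0;100 -7.7 10 29 0 0 0'
python3 - <<'E'
from h import *
plan([564,-297.3,22],Rt(-79.6))
p,d=eyes.snapshot("side"); cv2.imwrite("pics/s1.png",cv2.resize(p[180:330,230:430],None,fx=4,fy=4))
E
```

```text
time: 2.1
tool_pos: [562.0, -291.5, 155.3]
orientation: [[-0.984, 0.002, 0.179], [-0.179, -0.001, -0.984], [-0.002, -1.0, 0.002]]
ft_force: [0.7, 0.2, 0.4]
grip_width: 1.002
t 2.1 from clamp [-354.7   81.9  155.3] world [ 562.  -291.5  155.3] F [0.7 0.2 0.4] g 1.002
row cm [-0.07 13.33  0.58] rv [-0.002 -0.001 -0.002]
```

View pics/s1.png

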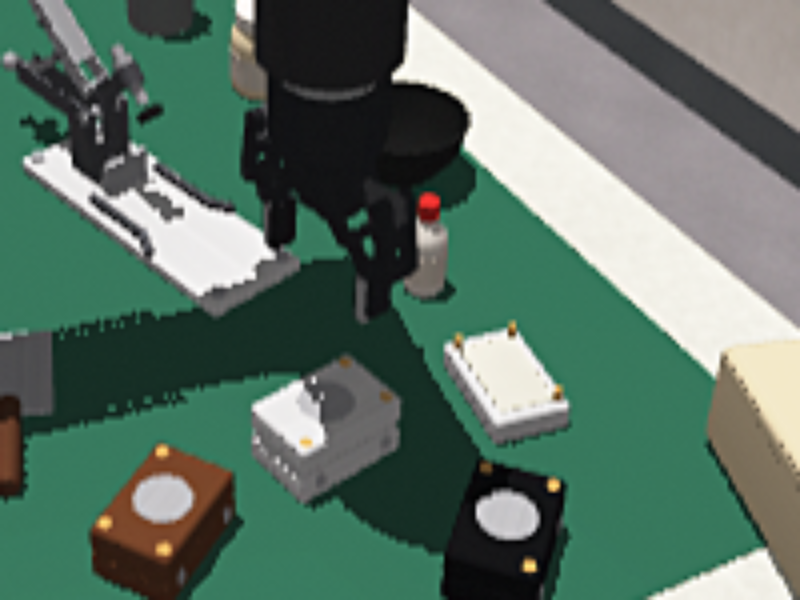

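The crop shows the open fingers at (280,220) and (370,300) straddling the silver flask below at (325,430). The neighbours are clear, so I'll descend.

```bash
python3 -m creep '100 0 3 0.6 0 0 0;100 0 6 0.6 0 0 0;100 0 8.5 0.6 0 0 0;100 0 10.5 0.6 0 0 0;100 0 12 0.6 0 0 0;100 0 13 0.6 0 0 0;100 0 13.4 0.6 0 0 0;100 0 13.4 0.6 0 0 0'
python3 - <<'E'
from h import *
plan([564,-297.3,22],Rt(-79.6))
p,d=eyes.snapshot("side"); cv2.imwrite("pics/s2.png",cv2.resize(p[220:330,260:400],None,fx=5,fy=5))
E
```

```text
time: 2.82
tool_pos: [561.5, -294.3, 20.6]
orientation: [[-0.983, -0.002, 0.181], [-0.181, 0.0, -0.983], [0.002, -1.0, -0.001]]
ft_force: [0.1, 0.1, -0.6]
grip_width: 0.999
t 2.82 from clamp [-357.2   83.    20.6] world [ 561.5 -294.3   20.6] F [ 0.1  0.1 -0.6] g 0.999
row cm [-0.19 -0.14  0.34] rv [0.001 0.001 0.002]
```

View pics/s2.png

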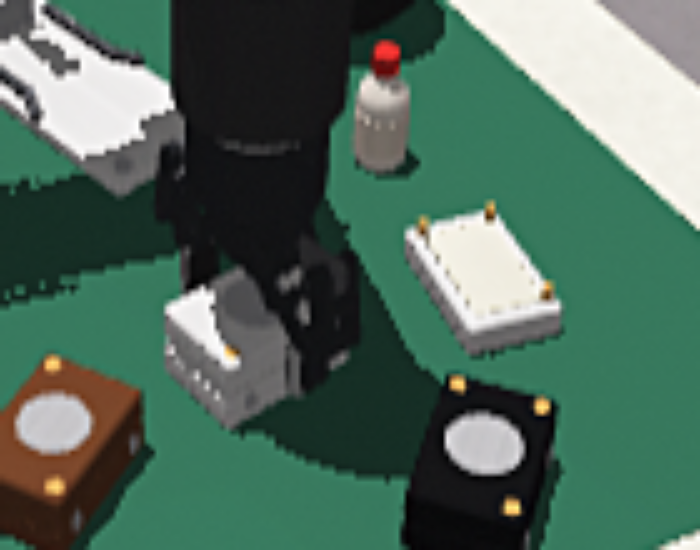

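The fingers are now either side of the flask and low. I'll centre and close.

```bash
python3 -m creep '100 -0.2 0 0.3 0 0 0;80 -0.2 0 0.3 0 0 0;60 -0.2 0 0.3 0 0 0;50 -0.2 0 0.3 0 0 0;50 -0.2 0 0.3 0 0 0;50 -0.2 0 0.3 0 0 0'; python3 -m creep '50 0 -1 0 0 0 0;50 0 -3 0 0 0 0;50 0 -6 0 0 0 0;50 0 -8 0 0 0 0;50 0 -9 0 0 0 0'
python3 - <<'E'
from h import *
plan(c2w([-158,0,100]),Rt(-165.6))
p,d=eyes.snapshot("side"); cv2.imwrite("pics/s3.png",cv2.resize(p[180:330,230:430],None,fx=4,fy=4))
E
```

```text
time: 3.37
tool_pos: [565.2, -297.0, 22.6]
orientation: [[-0.983, 0.002, 0.181], [-0.181, -0.001, -0.983], [-0.002, -1.0, 0.001]]
ft_force: [-0.1, 2.5, 3.8]
grip_width: 0.692
time: 3.78
tool_pos: [564.9, -297.4, 113.9]
orientation: [[-0.983, 0.002, 0.181], [-0.181, -0.001, -0.983], [-0.002, -1.0, 0.001]]
ft_force: [1.2, -0.5, -4.8]
grip_width: 0.693
t 3.78 from clamp [-361.1   80.6  113.9] world [ 564.9 -297.4  113.9] F [ 1.2 -0.5 -4.8] g 0.693
row cm [ -6.63   1.38 -20.82] rv [ 0.     1.502 -0.002]
```

View pics/s3.png

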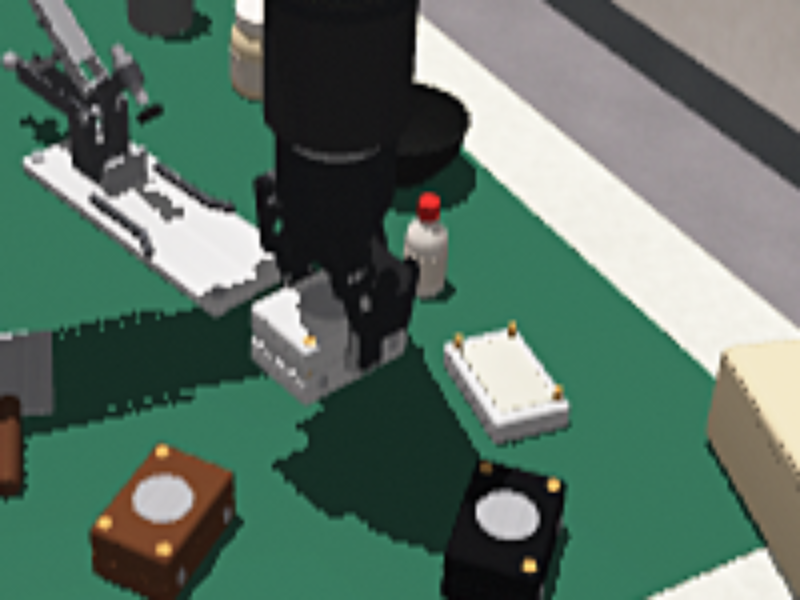

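The flask is held level, lifted clear at (325,345). Carry it to the bed front.

```bash
python3 -m creep '50 -6.6 0 -20.8 0 1.5 0;50 -6.6 0 -20.8 0 1.5 0;50 -6.6 0 -20.8 0 1.5 0;50 -6.6 0 -20.8 0 1.5 0;50 -6.6 0 -20.8 0 1.5 0;50 -6.6 0 -20.8 0 1.5 0;50 -6.6 0 -20.8 0 1.5 0;50 -6.6 0 -20.8 0 1.5 0'
python3 - <<'E'
from h import *
plan(c2w([-158,0,100]),Rt(-165.6))
E
```

```text
time: 4.5
tool_pos: [590.6, -78.4, 108.7]
orientation: [[-0.71, -0.004, -0.704], [0.704, 0.001, -0.71], [0.003, -1.0, 0.003]]
ft_force: [-0.2, -0.2, -5.8]
grip_width: 0.695
t 4.5 from clamp [-155.4    1.2  108.7] world [590.6 -78.4 108.7] F [-0.2 -0.2 -5.8] g 0.695
row cm [-0.29  0.87  0.03] rv [-0.003  0.539  0.003]
```

```bash
python3 -m creep '50 -0.3 0 0 0 0.54 0;50 -0.3 0 0 0 0.54 0;50 -0.3 0 0 0 0.54 0;50 -0.3 0 0 0 0.54 0;50 -0.3 1 0 0 0.54 0;50 -0.3 2 0 0 0.54 0;50 -0.3 2 0 0 0.54 0'
python3 - <<'E'
from h import *
plan(c2w([-158,0,36]),Rt(-165.6))
for n,r in(("side",(180,280,220,340)),("top",(170,260,220,350))):
  p,d=eyes.snapshot(n); cv2.imwrite(f"pics/{n}4.png",cv2.resize(p[r[0]:r[1],r[2]:r[3]],None,fx=5,fy=5))
E
```

```text
time: 5.08
tool_pos: [591.3, -82.4, 86.3]
orientation: [[-0.252, -0.008, -0.968], [0.968, 0.001, -0.252], [0.003, -1.0, 0.007]]
ft_force: [-0.3, 0.1, -7.0]
grip_width: 0.697
t 5.08 from clamp [-159.4    1.5   86.3] world [591.3 -82.4  86.3] F [-0.3  0.1 -7. ] g 0.697
row cm [ 0.13  5.03 -0.19] rv [-0.007  0.003  0.003]
```

View pics/side4.png

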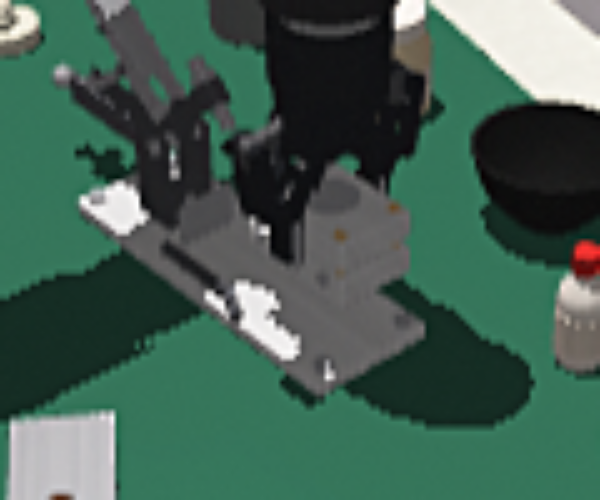

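View pics/top4.png

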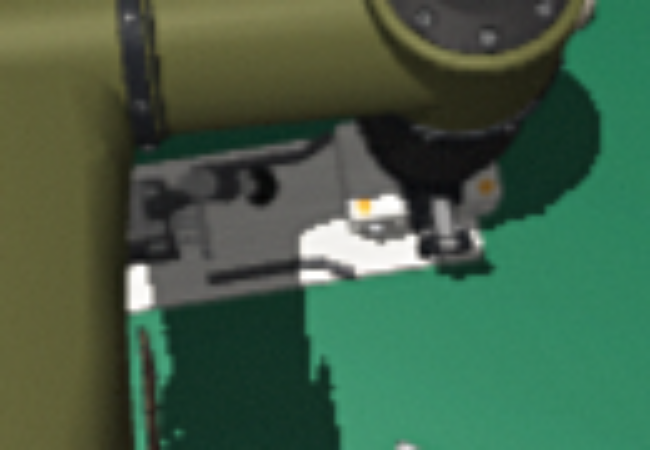

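```bash
python3 -m creep '50 0 1.5 -0.1 0 0 0;50 0 3 -0.2 0 0 0;50 0.1 4 -0.2 0 0 0;50 0.1 4.7 -0.2 0 0 0;50 0.1 4.9 -0.2 0 0 0'; python3 -m creep '50 0 0.1 0 0 0 0;50 0 0.2 0 0 0 0'
```

```text
time: 5.6
tool_pos: [594.8, -81.1, 41.0]
orientation: [[-0.251, -0.002, -0.968], [0.968, -0.0, -0.251], [0.0, -1.0, 0.002]]
ft_force: [-0.1, 0.5, -6.7]
grip_width: 0.694
time: 5.77
tool_pos: [596.1, -81.2, 41.3]
orientation: [[-0.251, 0.001, -0.968], [0.968, -0.0, -0.251], [-0.001, -1.0, -0.001]]
ft_force: [-0.1, 0.8, -5.0]
grip_width: 0.695
```

```bash
python3 -c "
from h import *
plan(c2w([-158,0,34.6]),Rt(-165.6))"; python3 -m creep '50 0 0.2 0 0 0 0;50 0 0.4 0 0 0 0;50 0 0.4 0 0 0 0'
```

```text
t 5.77 from clamp [-159.5   -3.5   41.3] world [596.1 -81.2  41.3] F [-0.1  0.8 -5. ] g 0.695
row cm [0.15 0.67 0.35] rv [ 0.001  0.003 -0.001]
time: 6.02
tool_pos: [595.5, -81.1, 36.4]
orientation: [[-0.251, 0.0, -0.968], [0.968, 0.0, -0.251], [0.0, -1.0, -0.0]]
ft_force: [-0.4, -0.3, -7.4]
grip_width: 0.693
```

```bash
python3 -m creep '50 0.1 0 0.3 0 0 0;50 0.1 0 0.3 0 0 0;50 0.1 0.1 0.3 0 0 0;50 0.1 0.2 0.3 0 0 0;50 0.1 0.2 0.3 0 0 0'; python3 -c "
from h import *
plan(c2w([-158,0,34.6]),Rt(-165.6))"
```

```text
time: 6.43
tool_pos: [592.6, -80.9, 34.7]
orientation: [[-0.251, 0.0, -0.968], [0.968, -0.0, -0.251], [-0.0, -1.0, -0.0]]
ft_force: [-0.2, -0.1, -5.7]
grip_width: 0.693
t 6.43 from clamp [-1.583e+02 -1.000e-01  3.470e+01] world [592.6 -80.9  34.7] F [-0.2 -0.1 -5.7] g 0.693
row cm [0.03 0.01 0.01] rv [ 0.     0.002 -0.   ]
```

```bash
python3 -m creep '50 0 0.1 0 0 0 0;50 0 0.1 0 0 0 0'; python3 -m creep '50 0 0.1 0 0 0 0;50 0 0.1 0 0 0 0'
```

```text
time: 6.6
tool_pos: [592.6, -80.9, 34.6]
orientation: [[-0.251, 0.001, -0.968], [0.968, -0.0, -0.251], [-0.001, -1.0, -0.0]]
ft_force: [-4.4, 1.4, 0.6]
grip_width: 0.696
time: 6.77
tool_pos: [592.7, -80.9, 34.6]
orientation: [[-0.251, 0.001, -0.968], [0.968, -0.001, -0.251], [-0.001, -1.0, -0.0]]
ft_force: [-7.2, 4.1, 7.4]
grip_width: 0.699
```

```bash
python3 -m creep '70 0 -0.1 0 0 0 0;85 0 -0.1 0 0 0 0;100 0 -0.1 0 0 0 0;100 0 -0.1 0 0 0 0;100 0 -0.1 0 0 0 0'; python3 -m creep '100 0 -1 0 0 0 0;100 0 -3 0 0 0 0;100 0 -6 0 0 0 0;100 0 -8 0 0 0 0;100 0 -8 0 0 0 0'
python3 - <<'E'
from h import *
plan(c2w([-275,0,110]),Rt(-165.6,20,-uy))
for n,r in(("side",(180,280,220,340)),):
  p,d=eyes.snapshot(n); cv2.imwrite(f"pics/{n}5.png",cv2.resize(p[r[0]:r[1],r[2]:r[3]],None,fx=5,fy=5))
E
```

```text
time: 7.18
tool_pos: [592.9, -81.0, 33.9]
orientation: [[-0.251, 0.001, -0.968], [0.968, -0.0, -0.251], [-0.001, -1.0, -0.001]]
ft_force: [-0.3, 0.0, 0.1]
grip_width: 1.002
time: 7.6
tool_pos: [595.2, -81.3, 120.5]
orientation: [[-0.251, 0.01, -0.968], [0.968, -0.001, -0.251], [-0.003, -1.0, -0.009]]
ft_force: [0.3, 1.2, 1.0]
grip_width: 0.998
t 7.6 from clamp [-159.4   -2.6  120.5] world [595.2 -81.3 120.5] F [0.3 1.2 1. ] g 0.998
row cm [-11.56   1.09   0.3 ] rv [ 0.009  0.004 -0.352]
```

View pics/side5.png

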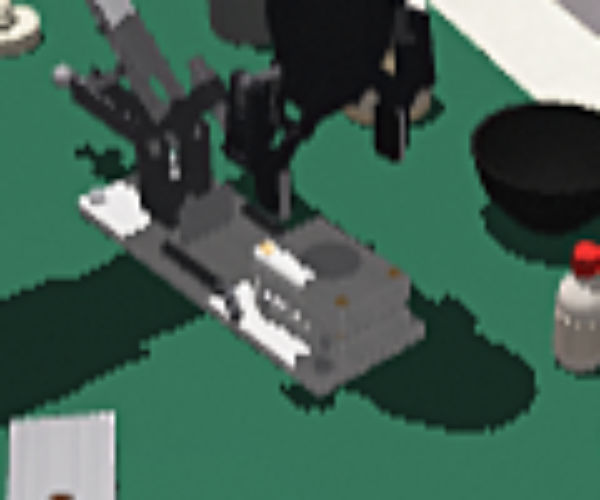

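The flask stands upright on the bed front at (330,300), aligned with the bed. I'll shut the hand and go behind it with the tool tilted 20°.

```bash
python3 -m creep '50 -4 0 0.2 0 0 -0.1;0 -8 0 0.2 0 0 -0.2;0 -11.5 0 0.2 0 0 -0.35;0 -11.5 1 0.2 0 0 -0.35;0 -11.5 1 0.2 0 0 -0.35;0 -11.5 1 0.2 0 0 -0.35'
python3 - <<'E'
from h import *
plan(c2w([-250,0,36]),Rt(-165.6,20,-uy))
p,d=eyes.snapshot("top");cv2.imwrite("pics/top5.png",cv2.resize(p[170:260,220:350],None,fx=5,fy=5)); np.savez("pics/top5.npz",p=p,d=d)
E
```

```text
time: 8.15
tool_pos: [618.6, -194.2, 100.7]
orientation: [[-0.231, -0.089, -0.969], [0.91, 0.333, -0.248], [0.344, -0.939, 0.004]]
ft_force: [0.1, 1.1, 1.1]
grip_width: 0.143
t 8.15 from clamp [-274.5    2.9  100.7] world [ 618.6 -194.2  100.7] F [0.1 1.1 1.1] g 0.143
row cm [ 0.07  6.92 -0.31] rv [-0.003 -0.002  0.002]
```

View pics/top5.png

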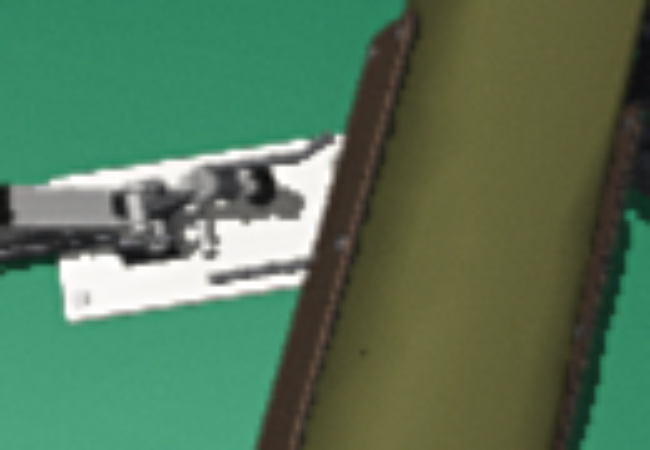

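```bash
python3 -m creep '0 0 2 -0.2 0 0 0;0 0 4 -0.3 0 0 0;0 0 5.5 -0.3 0 0 0;0 0 6.5 -0.3 0 0 0;0 0 6.9 -0.3 0 0 0;0 0 6.9 -0.3 0 0 0;0 0 6.9 -0.3 0 0 0'
python3 - <<'E'
from h import *
plan(c2w([-225,0,34]),Rt(-165.6,20,-uy))
p,d=eyes.snapshot("side");cv2.imwrite("pics/side6.png",cv2.resize(p[170:280,220:360],None,fx=5,fy=5))
E
```

```text
time: 8.78
tool_pos: [616.8, -168.8, 40.3]
orientation: [[-0.237, -0.085, -0.968], [0.909, 0.331, -0.252], [0.341, -0.94, -0.002]]
ft_force: [-0.9, -0.6, 0.3]
grip_width: 0.001
t 8.78 from clamp [-249.4   -1.8   40.3] world [ 616.8 -168.8   40.3] F [-0.9 -0.6  0.3] g 0.001
row cm [2.08 1.42 0.17] rv [ 0.     0.004 -0.001]
```

View pics/side6.png

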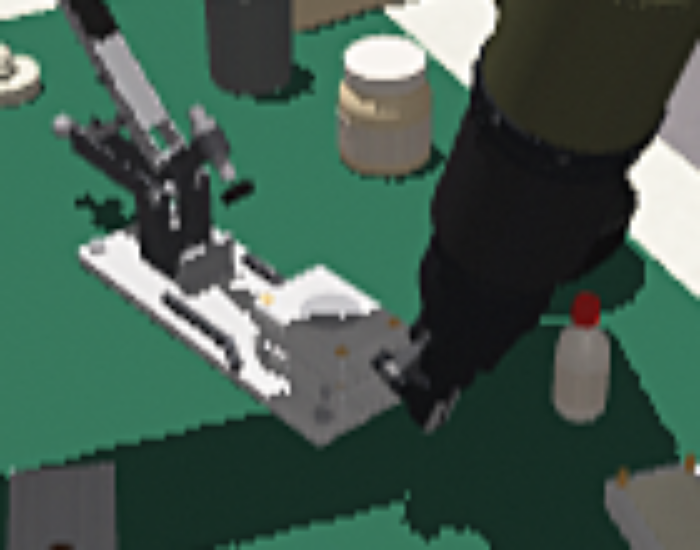

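The hand is behind the flask with the fingertips at (430,400). I'll check the flask's lateral pose in this view.

Run:
```python
from h import *
p=cv2.imread("pics/side6.png")
# top-face corners in crop: left, back, right, front
c=np.array([[248,312],[321,263],[415,322],[340,352]])/5.+[220,170]
for w in ray("side",c,61.5): print(w2c(w).round(1))
cv2.imwrite("pics/side6b.png",cv2.resize(p[220:470,200:460],None,fx=2.3,fy=2.3))
```

```text
[-125.7   39.1   61.5]
[-115.6  -30.6   61.5]
[-203.4  -33.5   61.5]
[-195.4   22.    61.5]
```

View pics/side6b.png

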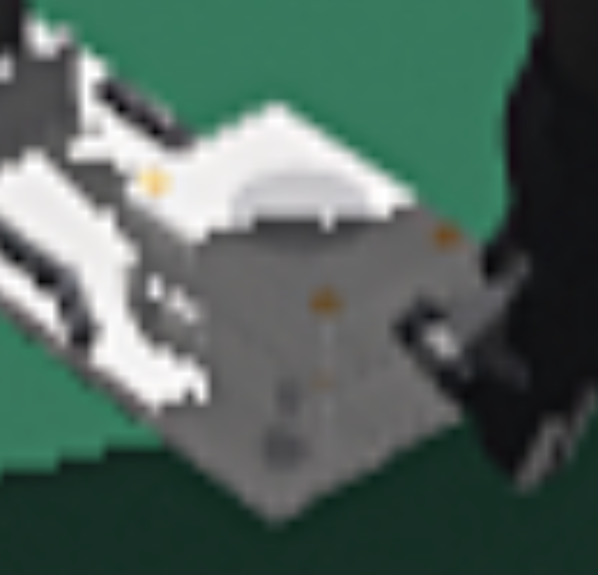

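```bash
python3 -m creep '0 1 0.9 0.2 0 0 0;0 2 1.4 0.2 0 0 0;0 2.1 1.4 0.2 0 0 0;0 2.1 1.4 0.2 0 0 0'; python3 -c "
from h import *
plan(c2w([-210,0,34]),Rt(-165.6,20,-uy))"
```

```text
time: 9.17
tool_pos: [608.5, -145.5, 33.7]
orientation: [[-0.237, -0.085, -0.968], [0.909, 0.331, -0.252], [0.342, -0.94, -0.001]]
ft_force: [0.2, -0.5, -0.1]
grip_width: 0.001
t 9.17 from clamp [-224.8    0.5   33.7] world [ 608.5 -145.5   33.7] F [ 0.2 -0.5 -0.1] g 0.001
row cm [ 1.4   0.48 -0.05] rv [-0.     0.003  0.   ]
```

```bash
python3 -m creep '0 0.47 0.17 0 0 0 0;0 0.75 0.27 0 0 0 0;0 1.03 0.38 0 0 0 0;0 1.41 0.51 0 0 0 0;0 1.88 0.68 0 0 0 0;0 2.35 0.85 0 0 0 0;0 2.82 1.03 0 0 0 0'; python3 -c "
from h import *
plan(c2w([-160,0,34]),Rt(-165.6,20,-uy))"
```

```text
time: 9.75
tool_pos: [600.8, -116.8, 33.0]
orientation: [[-0.236, -0.085, -0.968], [0.91, 0.331, -0.251], [0.342, -0.94, -0.0]]
ft_force: [1.6, -4.3, 2.6]
grip_width: -0.001
t 9.75 from clamp [-195.1    0.9   33. ] world [ 600.8 -116.8   33. ] F [ 1.6 -4.3  2.6] g -0.001
row cm [ 3.33  1.11 -0.09] rv [-0.     0.002 -0.   ]
```

```bash
python3 -m creep '0 0.47 0.15 0 0 0 0;0 0.94 0.32 0 0 0 0;0 1.41 0.48 0 0 0 0;0 1.88 0.66 0 0 0 0;0 2.35 0.83 0 0 0 0;0 2.82 1 0 0 0 0'
python3 - <<'E'
from h import *
s=state();print((s["ft_force"]@ux).round(1),(s["ft_force"]@uy).round(1))
plan(c2w([-150,0,34]),Rt(-165.6,20,-uy))
p,d=eyes.snapshot("side");cv2.imwrite("pics/side7.png",cv2.resize(p[170:280,220:360],None,fx=5,fy=5))
E
```

```text
time: 10.25
tool_pos: [593.1, -87.4, 33.1]
orientation: [[-0.236, -0.086, -0.968], [0.909, 0.332, -0.251], [0.343, -0.939, -0.0]]
ft_force: [0.3, -4.4, 0.6]
grip_width: 0.0
-4.4 0.8
t 10.25 from clamp [-164.7    1.    33.1] world [593.1 -87.4  33.1] F [ 0.3 -4.4  0.6] g 0.0
row cm [ 1.41  0.42 -0.1 ] rv [-0.001  0.002  0.001]
```

View pics/side7.png

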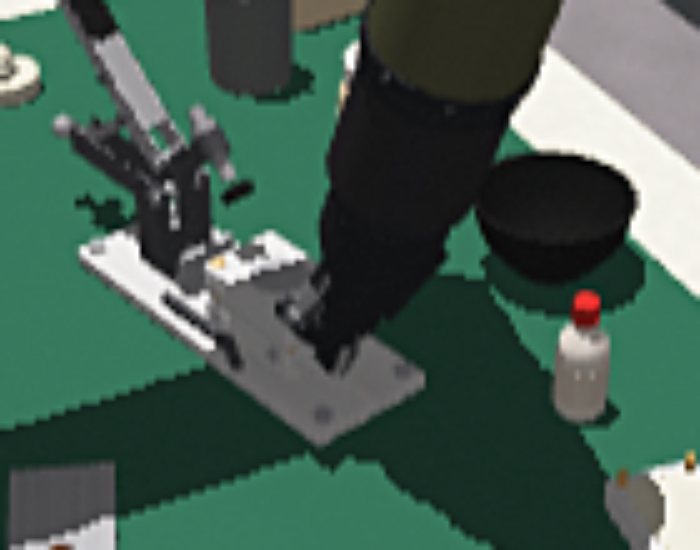

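The flask is entering between the rails at (240,310). I'll continue gently.

```bash
python3 -m creep '0 0.3 0.1 0 0 0 0;0 0.6 0.2 0 0 0 0;0 0.9 0.31 -0.05 0 0 0;0 1.2 0.42 -0.05 0 0 0;0 1.5 0.52 -0.05 0 0 0;0 1.8 0.62 -0.05 0 0 0'
python3 - <<'E'
from h import *
s=state();print((s["ft_force"]@ux).round(1),(s["ft_force"]@uy).round(1))
plan(c2w([-142,0,34]),Rt(-165.6,20,-uy))
E
```

```text
time: 10.8
tool_pos: [588.7, -68.9, 33.1]
orientation: [[-0.235, -0.086, -0.968], [0.909, 0.332, -0.251], [0.343, -0.939, 0.0]]
ft_force: [0.2, -3.8, 0.5]
grip_width: -0.001
-3.7 0.7
t 10.8 from clamp [-145.7    0.7   33.1] world [588.7 -68.9  33.1] F [ 0.2 -3.8  0.5] g -0.001
row cm [ 0.38  0.04 -0.07] rv [-0.001  0.002  0.001]
```

```bash
python3 -m creep '0 0.15 0.05 0 0 0 0;0 0.3 0.1 0 0 0 0;0 0.45 0.15 0 0 0 0;0 0.6 0.2 0 0 0 0'; python3 -m creep '0 0.1 0.03 0 0 0 0;0 0.2 0.07 0 0 0 0'; python3 -m creep '0 0.1 0.03 0 0 0 0;0 0.15 0.05 0 0 0 0'
```

```text
time: 11.13
tool_pos: [587.1, -62.9, 33.2]
orientation: [[-0.235, -0.087, -0.968], [0.909, 0.332, -0.251], [0.343, -0.939, 0.0]]
ft_force: [1.2, -2.2, -1.6]
grip_width: 0.002
time: 11.3
tool_pos: [586.6, -60.9, 33.2]
orientation: [[-0.235, -0.087, -0.968], [0.909, 0.332, -0.251], [0.343, -0.939, 0.001]]
ft_force: [0.3, -2.7, -2.1]
grip_width: 0.001
time: 11.47
tool_pos: [586.2, -59.4, 33.4]
orientation: [[-0.236, -0.086, -0.968], [0.909, 0.332, -0.251], [0.343, -0.939, 0.0]]
ft_force: [0.3, -2.0, -2.8]
grip_width: -0.002
```

```bash
python3 -m creep '0 0.1 0.03 0 0 0 0;0 0.2 0.06 0 0 0 0'; python3 -m creep '0 0.1 0.03 0 0 0 0;0 0.2 0.06 0 0 0 0';  python3 -m creep '0 0.1 0.03 0 0 0 0;0 0.2 0.06 0 0 0 0'|sed -n '2p;4p'
```

```text
time: 11.63
tool_pos: [585.8, -57.5, 33.6]
orientation: [[-0.235, -0.086, -0.968], [0.909, 0.332, -0.251], [0.343, -0.939, 0.0]]
ft_force: [0.9, -1.6, -1.1]
grip_width: 0.002
time: 11.8
tool_pos: [585.8, -56.9, 33.9]
orientation: [[-0.235, -0.085, -0.968], [0.91, 0.33, -0.25], [0.34, -0.94, -0.001]]
ft_force: [2.9, -10.5, -3.7]
grip_width: -0.0
tool_pos: [585.7, -56.7, 34.2]
ft_force: [5.0, -16.0, -4.8]
```

```bash
python3 -m creep '0 0 0 0 0 0 0;0 0 0 0 0 0 0'
python3 - <<'E'
from h import *
s=state();print((s["ft_force"]@ux).round(1),(s["ft_force"]@uy).round(1),w2c(s["tool_pos"]))
E
python3 -m creep '0 0.05 0 0 0 0 0;0 0.05 0 0 0 0 0'|sed -n '2p;4p'
```

```text
time: 12.13
tool_pos: [585.7, -56.8, 34.2]
orientation: [[-0.235, -0.083, -0.969], [0.912, 0.327, -0.249], [0.338, -0.941, -0.001]]
ft_force: [4.4, -14.0, -4.4]
grip_width: -0.003
-14.6 -0.8 [-133.26714688    0.53817922   34.20050749]
tool_pos: [585.7, -56.8, 34.5]
ft_force: [5.0, -14.1, -5.1]
```

The push held at about 14.6 N with no further motion, so the flask is home. Flask front is near clamp x = -28. I'll back off and look.

```bash
python3 -m creep '0 -0.5 -0.17 0 0 0 0;0 -1.4 -0.5 0 0 0 0;0 -2.8 -1 0 0 0 0;0 -4.7 -1.7 0 0 0 0;0 -6 -4 0 0 0 0;0 -7.5 -7 0 0 0 0;0 -8 -11 0 0 0 0;0 -8 -14 0 0 0 0'
python3 - <<'E'
from h import *
plan(c2w([-260,0,240]),Rt(-165.6))
p,d=eyes.snapshot("side");cv2.imwrite("pics/side8.png",cv2.resize(p[150:270,210:350],None,fx=5,fy=5));np.savez("pics/side8.npz",p=p,d=d)
E
```

```text
time: 12.97
tool_pos: [615.7, -175.1, 139.8]
orientation: [[-0.234, -0.086, -0.968], [0.91, 0.332, -0.25], [0.342, -0.94, 0.0]]
ft_force: [0.5, -0.2, 1.0]
grip_width: 0.001
t 12.97 from clamp [-255.3    0.9  139.8] world [ 615.7 -175.1  139.8] F [ 0.5 -0.2  1. ] g 0.001
row cm [ 2.98 -9.57 -0.08] rv [-0.001  0.001  0.35 ]
```

View pics/side8.png

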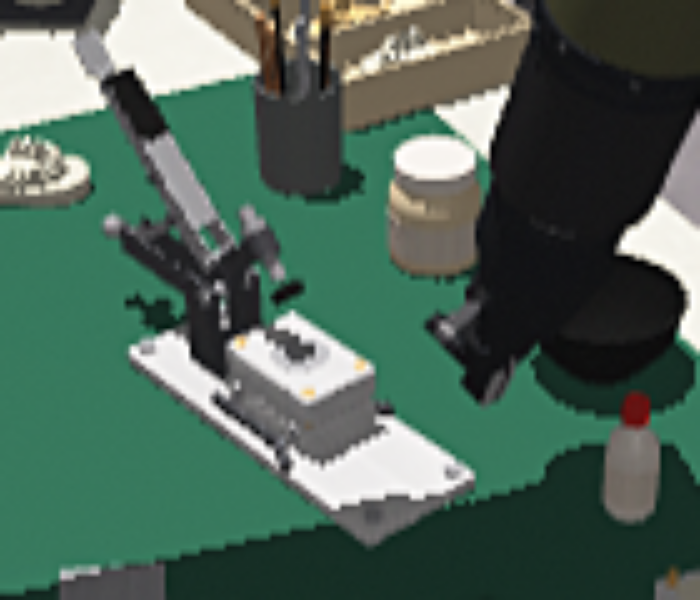

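The flask is between the rails against the stop, with its top face at (300,350), the jaw foot above and both halves still parted. Next I'll move up and over to the handle.

```bash
python3 -m creep '0 1 -3 0 0 0 0.12;0 2 -6 0 0 0 0.24;0 4.2 -11 0 0 0 0.35;0 4.2 -11 0 0 0 0.35;0 4.2 -11 0 0 0 0.35'
python3 - <<'E'
from h import *
plan(c2w([84,0,255]),Rt(-165.6))
E
```

```text
time: 13.43
tool_pos: [616.2, -169.6, 262.5]
orientation: [[-0.254, 0.009, -0.967], [0.967, -0.002, -0.254], [-0.004, -1.0, -0.008]]
ft_force: [0.6, -0.3, -0.1]
grip_width: -0.0
t 13.43 from clamp [-250.1   -1.   262.5] world [ 616.2 -169.6  262.5] F [ 0.6 -0.3 -0.1] g -0.0
row cm [33.42  0.62 -0.08] rv [ 0.008  0.005 -0.004]
```

```bash
python3 -m creep '0 33.4 0 0 0 0 0;0 33.4 0 0 0 0 0;0 33.4 0 0 0 0 0;0 33.4 0 0 0 0 0;0 33.4 0 0 0 0 0;0 33.4 0 0 0 0 0;0 33.4 0 0 0 0 0;0 33.4 0 0 0 0 0'; python3 -m creep '0 0 0 0 0 0 0;0 0 0 0 0 0 0';python3 - <<'E'
from h import *
plan(c2w([84,0,220]),Rt(-165.6))
p,d=eyes.snapshot("side");cv2.imwrite("pics/side9.png",cv2.resize(p[110:230,180:320],None,fx=5,fy=5))
E
```

```text
time: 14.1
tool_pos: [530.7, 153.8, 255.6]
orientation: [[-0.251, -0.001, -0.968], [0.968, 0.001, -0.251], [0.001, -1.0, 0.001]]
ft_force: [0.6, 0.2, 0.2]
grip_width: 0.003
time: 14.27
tool_pos: [530.9, 154.0, 255.3]
orientation: [[-0.255, -0.002, -0.967], [0.967, 0.0, -0.255], [0.001, -1.0, 0.002]]
ft_force: [-0.2, -0.5, 0.1]
grip_width: -0.002
t 14.27 from clamp [ 84.6   1.2 255.3] world [530.9 154.  255.3] F [-0.2 -0.5  0.1] g -0.002
row cm [-0.06  3.53 -0.12] rv [-0.002  0.006  0.001]
```

View pics/side9.png

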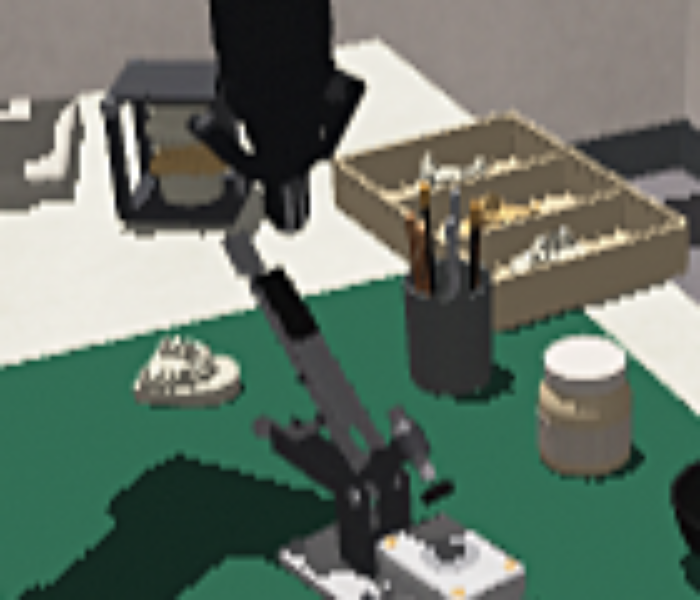

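The shut fingertips at (288,225) hang above the black grip at (285,300). I'll lower them in steps, watching the force.

```bash
python3 -m creep '0 0 2 -0.05 0 0 0;0 0.05 3.5 -0.05 0 0 0;0 0.1 4.5 -0.05 0 0 0;0 0.1 5 -0.05 0 0 0;0 0.1 5 -0.05 0 0 0'|sed -n '2p;4p'; python3 -m creep '0 0.1 0.3 0 0 0 0;0 0.2 0.6 0 0 0 0;0 0.3 0.9 0 0 0 0'|sed -n '2p;4p'
python3 - <<'E'
from h import *
plan(c2w([92,0,190]),Rt(-165.6))
E
```

```text
tool_pos: [531.7, 152.0, 204.7]
ft_force: [0.3, 0.2, 0.1]
tool_pos: [531.4, 156.2, 197.5]
ft_force: [-0.4, 0.3, -0.3]
t 14.98 from clamp [ 86.6   0.2 197.5] world [531.4 156.2 197.5] F [-0.4  0.3 -0.3] g 0.003
row cm [ 0.54  0.75 -0.02] rv [0.001 0.002 0.   ]
```

```bash
python3 -m creep '0 0.15 0.25 0 0 0 0;0 0.3 0.5 0 0 0 0;0 0.45 0.8 0 0 0 0'|sed -n '2p;4p'; python3 -m creep '0 0.15 0.3 0 0 0 0;0 0.3 0.6 0 0 0 0;0 0.45 0.9 0 0 0 0'|sed -n '2p;4p'
python3 - <<'E'
from h import *
plan(c2w([100,0,176]),Rt(-165.6))
E
```

```text
tool_pos: [530.2, 160.2, 190.1]
ft_force: [-1.6, -3.0, 4.9]
tool_pos: [529.1, 164.2, 180.3]
ft_force: [0.6, -6.9, 3.7]
t 15.48 from clamp [ 94.9   0.4 180.3] world [529.1 164.2 180.3] F [ 0.6 -6.9  3.7] g 0.001
row cm [ 0.51  0.43 -0.04] rv [ 0.001  0.002 -0.002]
```

```bash
python3 -m creep '0 0.15 0.4 0 0 0 0;0 0.3 0.8 0 0 0 0;0 0.45 1.2 0 0 0 0'|sed -n '2p;4p'; python3 -m creep '0 0.1 0.4 0 0 0 0;0 0.2 0.8 0 0 0 0'|sed -n '2p;4p'
python3 - <<'E'
from h import *
plan(c2w([107,0,150]),Rt(-165.6))
p,d=eyes.snapshot("side");cv2.imwrite("pics/side10.png",cv2.resize(p[130:250,200:320],None,fx=5,fy=5))
E
```

```text
tool_pos: [528.1, 168.1, 167.9]
ft_force: [1.4, -5.9, 4.1]
tool_pos: [527.5, 170.3, 159.9]
ft_force: [0.8, -5.2, 5.4]
t 15.9 from clamp [101.2   0.5 159.9] world [527.5 170.3 159.9] F [ 0.8 -5.2  5.4] g -0.002
row cm [ 0.58  0.98 -0.05] rv [ 0.     0.002 -0.002]
```

View pics/side10.png

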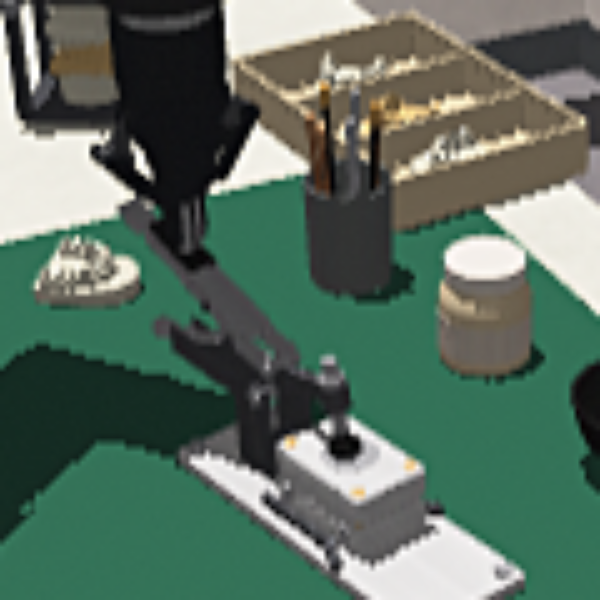

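The fingers are on the grip at (190,250), the handle is halfway down and the jaw foot is at the flask top (345,445). Continue.

```bash
python3 -m creep '0 0.1 0.3 0 0 0 0;0 0.2 0.6 0 0 0 0;0 0.3 0.9 0 0 0 0'|sed -n '2p;4p'; python3 -m creep '0 0.05 0.3 0 0 0 0;0 0.1 0.6 0 0 0 0;0 0.15 0.9 0 0 0 0'|sed -n '2p;4p'
python3 - <<'E'
from h import *
plan(c2w([108,0,135]),Rt(-165.6))
E
```

```text
tool_pos: [527.1, 172.0, 152.5]
ft_force: [0.3, -10.9, 8.7]
tool_pos: [526.7, 173.7, 143.1]
ft_force: [0.5, -8.6, 8.3]
t 16.45 from clamp [104.7   0.3 143.1] world [526.7 173.7 143.1] F [ 0.5 -8.6  8.3] g -0.003
row cm [ 0.33  0.81 -0.03] rv [ 0.001  0.001 -0.003]
```

```bash
python3 -m creep '0 0 0.3 0 0 0 0;0 0 0.6 0 0 0 0;0 0 0.9 0 0 0 0'|sed -n '2p;4p'; python3 -m creep '0 0 0.3 0 0 0 0;0 0 0.6 0 0 0 0'|sed -n '2p;4p';python3 -m creep '0 0 0.2 0 0 0 0;0 0 0.4 0 0 0 0'|sed -n '2p;4p'
```

```text
tool_pos: [526.5, 174.9, 134.0]
ft_force: [-1.5, -3.2, 7.5]
tool_pos: [526.2, 175.6, 127.3]
ft_force: [0.0, -1.4, 4.6]
tool_pos: [525.9, 175.9, 122.3]
ft_force: [0.4, 0.7, -0.3]
```

```bash
python3 -m creep '0 0 0.1 0 0 0 0;0 0 0.2 0 0 0 0'|sed -n '2p;4p'; python3 -m creep '0 0 0.1 0 0 0 0;0 0 0.1 0 0 0 0'|sed -n '2p;4p'
```

```text
tool_pos: [525.5, 175.7, 119.9]
ft_force: [-1.9, 2.1, 2.7]
tool_pos: [525.7, 175.7, 119.9]
ft_force: [-2.2, 0.2, 1.3]
```

Run:
```python
from h import *
p,d=eyes.snapshot("side");cv2.imwrite("pics/side11.png",cv2.resize(p[130:250,200:320],None,fx=5,fy=5))
```

```text
(no output)
```

View pics/side11.png

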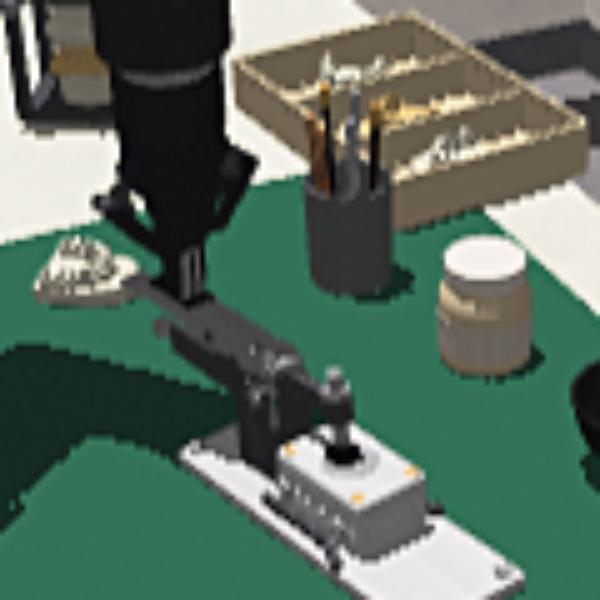

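The handle is nearly level at (180,300) and the tip z of about 106 matches the locked height. I'll press slightly further to feel the stop.

```bash
python3 -m creep '0 0 0.08 0 0 0 0;0 0 0.08 0 0 0 0'|sed -n '2p;4p'; python3 -m creep '0 0 0.08 0 0 0 0;0 0 0.08 0 0 0 0'|sed -n '2p;4p'
```

```text
tool_pos: [526.0, 175.6, 119.8]
ft_force: [-4.2, 0.6, 5.1]
tool_pos: [526.0, 175.7, 119.7]
ft_force: [-5.2, 0.8, 8.0]
```

```bash
python3 -m creep '0 0 0.05 0 0 0 0;0 0 0.05 0 0 0 0'|sed -n '2p;4p'; python3 -m creep '0 0 -0.5 0 0 0 0;0 0 -1.5 0 0 0 0;0 0 -3.5 0 0 0 0;0 0 -5 0 0 0 0;0 0 -6 0 0 0 0'|sed -n '1,2p;4p'
python3 - <<'E'
from h import *
plan(c2w([170,0,130]),Rt(-165.6))
p,d=eyes.snapshot("side");cv2.imwrite("pics/side12.png",cv2.resize(p[130:250,200:320],None,fx=5,fy=5))
E
```

```text
tool_pos: [526.0, 175.7, 119.7]
ft_force: [-6.3, 0.8, 9.9]
time: 18.33
tool_pos: [526.7, 175.5, 180.0]
ft_force: [0.4, -1.2, 0.6]
t 18.33 from clamp [106.4  -0.  180. ] world [526.7 175.5 180. ] F [ 0.4 -1.2  0.6] g -0.004
row cm [6.36 5.   0.  ] rv [0.002 0.002 0.   ]
```

View pics/side12.png

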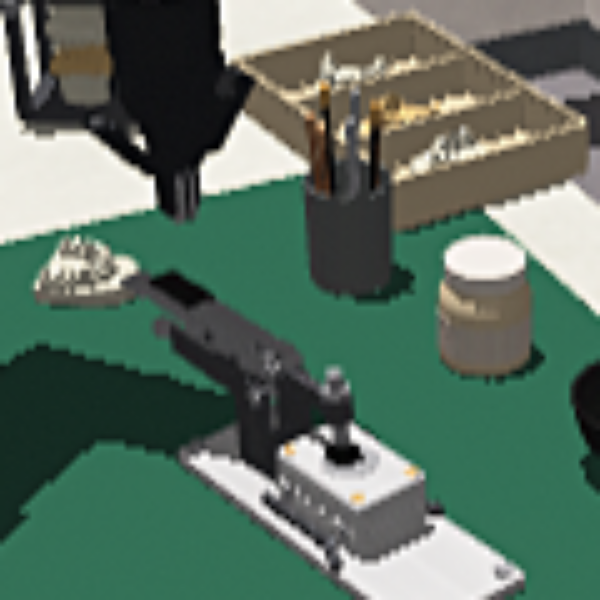

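The handle stays down by itself with the hand off, and the flask looks shut. Next I'll go over to the release plate.

```bash
python3 -m creep '0 3.2 0 0 0 0 0;0 6.4 0 0 0 0 0;0 6.4 0 0 0 0 0;0 6.4 2.5 0 0 0 0;0 6.4 4.5 0 0 0 0;0 6.4 5.5 0 0 0 0;0 6.4 6.2 0 0 0 0;0 6.4 6.2 0 0 0 0'|sed -n '1,2p;4p'
python3 - <<'E'
from h import *
plan(c2w([170,0,102]),Rt(-165.6))
for n,r in(("side",(120,240,180,320)),):
  p,d=eyes.snapshot(n); cv2.imwrite(f"pics/{n}13.png",cv2.resize(p[r[0]:r[1],r[2]:r[3]],None,fx=5,fy=5))
E
```

```text
time: 19.05
tool_pos: [509.5, 236.8, 114.1]
ft_force: [0.1, -0.7, 0.3]
t 19.05 from clamp [170.    1.4 114.1] world [509.5 236.8 114.1] F [ 0.1 -0.7  0.3] g 0.001
row cm [-0.    1.21 -0.14] rv [-0.002  0.002 -0.001]
```

View pics/side13.png

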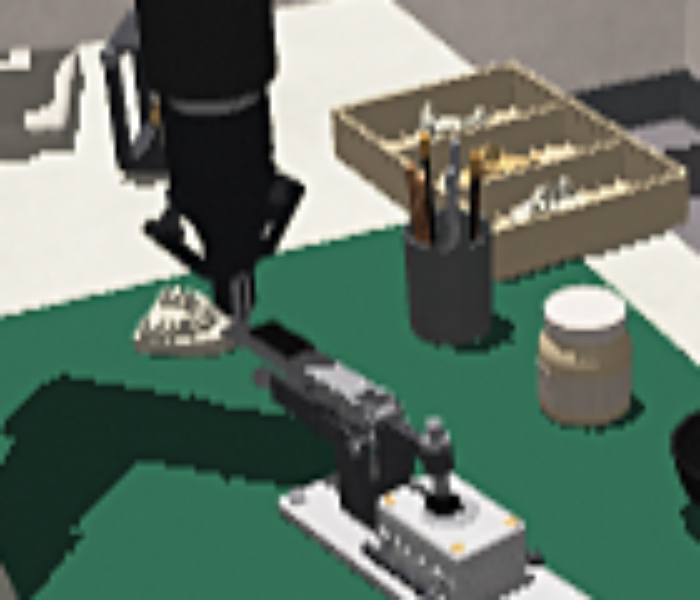

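The fingertip at (238,300) is above the lever plate at (236,330). I'll press down slowly.

```bash
python3 -m creep '0 0 0.4 -0.1 0 0 0;0 0 0.8 -0.1 0 0 0;0 0 1.1 -0.1 0 0 0;0 0 1.1 -0.1 0 0 0'|sed -n '2p;4p'; python3 -m creep '0 0 0.2 0 0 0 0;0 0 0.4 0 0 0 0'|sed -n '2p;4p'; python3 -m creep '0 0 0.15 0 0 0 0;0 0 0.3 0 0 0 0'|sed -n '2p;4p'
```

```text
tool_pos: [510.9, 237.6, 104.4]
ft_force: [0.2, 0.1, -0.1]
tool_pos: [511.1, 237.6, 101.1]
ft_force: [0.2, -1.1, -0.2]
tool_pos: [511.0, 237.6, 97.8]
ft_force: [-0.6, -0.8, 1.4]
```

```bash
python3 -m creep '0 0 0.15 0 0 0 0;0 0 0.3 0 0 0 0'|sed -n '2p;4p'; python3 -m creep '0 0 0.15 0 0 0 0;0 0 0.3 0 0 0 0'|sed -n '2p;4p'
```

```text
tool_pos: [511.2, 237.4, 95.3]
ft_force: [-0.1, -1.3, 3.1]
tool_pos: [511.1, 237.5, 92.0]
ft_force: [0.7, -0.8, 2.5]
```

```bash
python3 -m creep '0 0 0.15 0 0 0 0;0 0 0.2 0 0 0 0'|sed -n '2p;4p'
python3 - <<'E'
from h import *
p,d=eyes.snapshot("side"); cv2.imwrite("pics/side14.png",cv2.resize(p[120:240,180:320],None,fx=5,fy=5))
E
```

```text
tool_pos: [510.9, 237.8, 89.6]
ft_force: [-0.7, -0.4, 4.7]
```

View pics/side14.png

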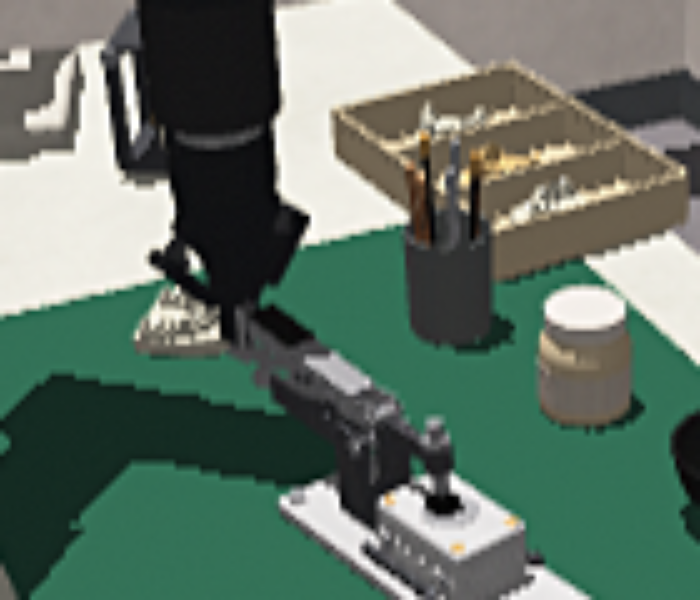

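The handle has lifted slightly: the grip moved from (280,338) to (280,325), so the toggle is past centre. I'll back off up and to +x.

```bash
python3 -m creep '0 0.6 -0.5 0 0 0 0;0 1.5 -1.2 0 0 0 0;0 3 -2.5 0 0 0 0;0 5 -4 0 0 0 0;0 7 -6 0 0 0 0;0 7 -8 0 0 0 0;0 7 -10 0 0 0 0;0 7 -12 0 0 0 0'|sed -n '1,2p;4p'
python3 - <<'E'
from h import *
p,d=eyes.snapshot("side"); cv2.imwrite("pics/side15.png",cv2.resize(p[120:240,180:320],None,fx=5,fy=5))
E
```

```text
time: 20.98
tool_pos: [492.6, 306.6, 210.4]
ft_force: [-0.1, 1.0, 0.2]
```

View pics/side15.png

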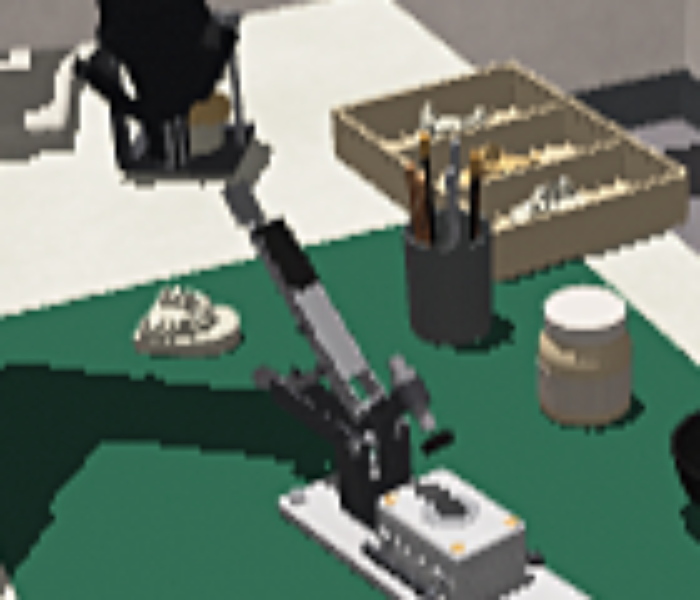

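The clamp is fully open and the flask is still in place. I'll check that it is shut by comparing before and after.

Run:
```python
from h import *
a=np.load("pics/side8.npz"); p,d=eyes.snapshot("side")
f=lambda q:cv2.resize(q[200:250,245:295],(390,390),interpolation=cv2.INTER_CUBIC)
cv2.imwrite("pics/cmp.png",np.hstack([f(a["p"]),f(p)]))
for dd in (a["d"],d):
    P=pts("side",dd)[210:250,250:290].reshape(-1,3); C=np.array([w2c(x) for x in P]); m=(abs(C[:,1])<22)&(C[:,0]>-108)&(C[:,0]<-85)&(C[:,2]>40)
    print(m.sum(),np.median(C[m,2]))
print(state()["ft_force"].round(1),state()["qd"].round(3))
```

```text
53 61.436282528459174
58 56.05764733270574
[-0.2  0.7  0.2] [-0.004  0.017 -0.062 -0.026  0.037  0.001]
```

View pics/cmp.png

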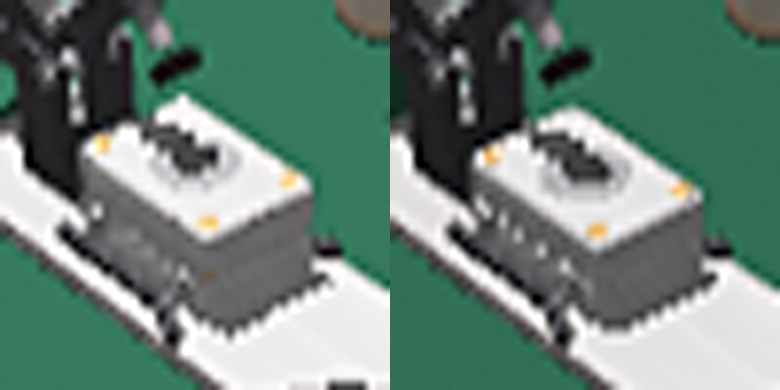

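The top of the flask dropped from 61.4 to 56.1 mm, and bed 12 + 44 = 56, so it is shut. It is still home with the jaw open, and the hand touches nothing.

```bash
python3 -c "
from station import workorder
print(workorder.hand_in())"
```

```text
the job is handed in; nothing more can be done
None
```

The job is done and handed in at about 21 s on the robot's clock. The flask is shut and stands free against the stop, and the clamp is fully open.

- **Loading:** I picked up the two-part aluminium flask and set it on the front of the bed. I then pushed it low from behind with the hand shut. The push took about 3–5 N until the stop, where it held at 14–17 N with no further motion and the flask's front near clamp x = -28 mm.
- **Locking:** I pressed the handle down with about 14 N at most. The force fell to nothing at dead centre and then rose to 10 N at the hard stop. The handle stayed down after I took the hand off.
- **Release:** I pressed the lever with about 5 N, roughly 10 mm down, then backed off up and to +x, and the clamp sprang open.

**Last checks:** In the side view the handle and jaw are fully open. The flask's top went from 61.4 to 56.1 mm, and a shut flask on the bed would stand at 56 mm. The flask had not moved along the bed that I could see in the pictures, and I did not measure its position afterwards. The robot was touching nothing and no check failed. I checked the bystanders only by eye in the pictures. None of those in view had moved, but the last crops did not show all of them.

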